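# Press a two-part flask shut with bench locking pliers

## Robot

A 7-joint arm with a two-finger parallel gripper is mounted at the origin on the work surface. World frame = base frame: x ahead of the robot, y to its left, z up, the work surface at z = 0. Lengths are in mm, angles in rad, forces in N, time in s.
With the tool pointing down it reaches from about 425 to 1025 mm from the base axis. Payload 9.4 kg.
Tool frame: the origin (TCP) lies at the very end of the fingers, on their centre line; the grasp point (between the pads) lies bot.grip_point_offset behind it (bot.grip_point_offset is the distance from the TCP to the grasp point, in mm); z points along the fingers, y is the line along which they close (so a half turn about z gives the same grasp; the last joint's range is limited). The gripper opens to 93 mm and grips with 3 to 60 N. Pads are 15 mm wide; open, the fingers measure 128 mm over their backs; the gripper's body (75 mm by 188 mm) begins 65 mm behind the grasp point.
Start: joints at [1.128, 0.599, -0.003, 1.599, 0.002, 0.943, -0.08], TCP at [259.32, -677.036, 218.618] pointing down, gripper open.
Joint ranges: [-2.57, 2.57], [-0.35, 1.97], [-1.29, 1.29], [0.11, 2.56], [-1.05, 4.19], [0.11, 1.86], [-2.63, 2.63]. Speed limits (rad/s): [2.22, 2.22, 3.01, 3.01, 3.14, 3.14, 3.14].

## Interface

Orientations are given as [roll, pitch, yaw] about the fixed x, y, z axes, in that order (R = Rz(yaw) Ry(pitch) Rx(roll)).
In Python, from plant import bot gives the robot as it stands. The module is installed in compiled form; this text tells all that it offers.
- The arm moves only by the tool play_rows, never from a script. Its argument "steps" is a list of rows, each an object of numbers: "rx", "ry", "rz": the turn, a rotation vector about the tool's x, y, z in rad; "tx", "ty", "tz": the shift along the tool's x, y, z in m; "fingers": the finger opening in m, from 0 to 0.093. In form: [{"rx": .., "ry": .., "rz": .., "tx": .., "ty": .., "tz": .., "fingers": ..}, ...]. A call has 1 to 12 rows; each row is the pose to reach, as a shift and turn from the pose commanded when the call began, along the tool's axes at that moment; what a row does not reach only later rows make up. A row lasts 1/8 s, in which the tool goes at most 62.5 mm and 10.7 degrees, less where a joint would pass 70% of its speed; a pose out of reach is approached as far as the arm can. A call with a gripper value outside its range is refused whole. The fingers move at their own pace and stop on an object; "squeeze" is the grip in N (left out, the last holds). Time passes only in rows, so rows that repeat a pose let the fingers close. It gives the time, the measured TCP pose, the force, the opening and the grip force at its end, in the units of the state.
- bot.state(): the state, without advancing time (a new reading comes with each control period).
- bot.grab_frame(name): name is "side" or "top"; returns a dict with "img" (384x512x3 uint8, red, green, blue), "fx", "fy", "cx", "cy" (pixels), "R" (3x3) and "t" (3): a world point X has camera coordinates R X + t. Camera axes: x right, y down, z forward; pixel columns grow to the right and rows downward; lengths in mm; the calibration is good to about 2 mm. A picture is of the moment at which its call begins. There is no depth.
- bot.sign_off(): hands the job in; it is judged then, once.
The state is a dict: "time": time; "joint_pos": joint angles; "qd": joint speeds; "joint_efforts": joint torques, N m; "eef_pos": TCP position; "orientation": TCP orientation; "wrist_force": force on the tool from outside, world axes, zero at the start; "torque": the same for the moment, N m; "opening": finger opening in mm; "grasp_force": force on a finger pad.
Only numpy, scipy, OpenCV 4.12 (cv2) and the standard library are available. Lean on these libraries where they do the work, as an engineer would, in place of code of your own. Each camera call takes 0.05 s, during which the arm holds its last target. There are 200 camera calls.

## Task

Stand the small two-part flask, still gaping, upright between the jaws of the bench locking pliers, squeeze the handles past centre until they lock and press it fully shut, and take your hand off for a second. Then press the release lever so the pliers spring open, and stand the shut flask in the middle of the warming plate. Keep off the lamp and leave everything else where it stands.

Things in the scene. Friction and masses are not known exactly. Their poses are not given: they have to be found in the camera images.
- flask: The part: plain aluminium box flask standing upright at any yaw, 36 mm (x) by 40 mm (y, shut) by 70 mm tall, 0.3 kg. Two halves, both standing on the bench: a thick half (y -20 to +2 mm, full width) and a sliding half (32 mm wide, 18 mm thick, 66 mm tall, y +2 to +20 mm when shut), held off in +y on brass pins by the gap. Origin: centre of the underside when shut.
- flask_gap (a joint): Gap between the flask's halves, m: 0 = shut, 0.005 to 0.007 at the start. Over 4 N along the flask's y moves the sliding half, and it stays where left: do not press the halves together before the pliers do.
- flask_grip (a point): Middle of the flask's thick half (flask y = -9 mm), 52 mm above its foot: grip here from above, across the 36 mm width, fingers closing along the flask's x.
- pliers: Screwed-down grey base plate (210 by 100 mm, top 8 mm above the table) of steel locking pliers. Origin: on the table, below the jaws. x runs level from the jaws under the handles, within 0.35 rad of straight away from the robot; y points to the moving jaw and handle. The handles rise 35 degrees along +x.
- head: The fixed half of the pliers. Origin: between the jaws, 26 mm above the table, over the origin of pliers. x runs 35 degrees upward along the handles, y level to the moving side as for pliers, z is the upward normal of the pliers' plane, leaning 35 degrees from vertical towards the robot. The jaw arms rise beside the flask, outside y -34 and (open) +40 mm; their joint is at x 55 to 70 mm.
- nest (a point): Top of the base plate midway between the open jaws (pliers x 0, y 8, z 8 mm). Middle of the gaping flask goes here, flask y parallel to pliers y, either way round. Jaw pads (18 mm round) close level along pliers y: fixed face at y -20 mm, moving face at y +34 mm when open. The moving jaw slides the flask against the fixed one and leaves it there.
- squeeze (a point): Head x 147 mm, midway between the handles as locked. Handles: bars 10 mm wide, 14 mm deep, ending 17 mm beyond; fixed one at head y -17 to -7, moving one's outside at y +43 mm open, +17 locked (10 to 15 N). Come along head -z, under the lamp, straddling both (centre 13 mm to +y of here), shift to centre here, pushing the moving handle, then close along y with about 60 N.
- handle (a joint): Angle of the moving handle, rad: 0 = open (sprung), 0.43 = dead centre, 0.50 = locked at its stop. Past centre it stays locked; short of it, it springs open.
- handle_grip (a point): Point on the centre line of the moving handle, 47 mm from its pivot, beside squeeze.
- release_tip (a point): Centre of the top of the release lever's dark paddle (16 mm along head x, 30 mm along y, 4 mm thick), which juts out over the -y side of the fixed handle: head x 116, y -38, z 20 mm. Press it with closed fingertips along head -z by about 9 mm; it takes about 10 N and springs back.
- release (a joint): Angle of the release lever, rad: 0 = at rest, 0.40 = fully pressed. Beyond about 0.15 it kicks the locked handle back over centre; the pliers then spring open by themselves.
- lamp: White lamp bar fixed over the handle ends, 28 by 90 by 16 mm, underside 205 mm above the table: pliers x 122 to 150, y -45 to +45 mm, on a 12 mm post at x 154 mm. Origin and axes as pliers. It bars a vertical approach to the handles.
- plate_top (a point): Centre of the top of the warming plate: a white 130 mm square block with a dark 110 mm square top, 26 mm above the table.
- wax_tin: Bystander: round lidded steel tin, 71 mm across, 36 mm high, standing; origin under its centre.
- monomer: Bystander: amber bottle, 48 mm across, 100 mm high, standing; origin under its centre.
- big_flask: Bystander: larger shut aluminium flask, 75 by 60 by 68 mm; origin under its centre.
- cast: Bystander: plaster tooth model, 62 by 52 by 31 mm; origin under its centre.
- mix_bowl: Bystander: dark rubber mixing bowl, 100 mm across, 60 mm high; origin under its centre.
- handpiece: Bystander: handpiece, 150 mm long, lying; origin under its middle.
- spatula: Bystander: spatula, 190 mm long, lying.
Mind the look-alikes: they are no part of the job. What is shaped like the flask but red is not meant.

How it is judged (in metres and radians):
On the way, in this order (a step that is already met when the one before it is completed fails the run):
1. the flask, still gaping by more than 3.5 mm, stands upright on the base plate between the open jaws, square to them (value of joint flask_gap above 0.0035 m and x of flask in the frame of pliers between -0.012 and 0.012 m and y of flask in the frame of pliers between -0.004 and 0.02 m and height (world z) of flask below 0.011 m and angle between flask's own z axis and vertical below 0.1 rad and angle between the y axis of flask and the y axis of pliers, either way round below 0.25 rad and value of joint handle below 0.1 rad), for 0.2 s.
2. the pliers are locked past centre on the flask, the flask is shut to within 1.5 mm between the jaws, and the fingers touch nothing, for 0.6 s (value of joint handle above 0.47 rad and value of joint flask_gap below 0.0015 m and horizontal distance between flask and nest below 0.022 m and contact force between the fingers and anything else below 0.3 N), for 0.6 s.
3. the release lever is pressed (value of joint release above 0.1 rad).
4. the pliers have sprung open, the flask still standing between the jaws (value of joint handle below 0.06 rad and angle between flask's own z axis and vertical below 0.15 rad and horizontal distance between flask and nest below 0.03 m), for 0.1 s.
At the end, for the whole second after the job is handed in: The flask stands upright (within 0.08 rad) and at rest on the warming plate, its origin within 30 mm of the plate's centre, shut to within 1.5 mm; the pliers are open (handle below 0.06 rad) (horizontal distance between flask and plate_top below 0.03 m and z of flask in the frame of plate_top between -0.003 and 0.004 m and angle between flask's own z axis and vertical below 0.08 rad and value of joint flask_gap below 0.0015 m and value of joint handle below 0.06 rad and linear speed of flask below 0.02 m/s); the robot touches nothing.
It fails at once if a bystander is moved by more than 25 mm (distance of any of wax_tin, monomer, big_flask, cast, mix_bowl, handpiece, spatula from where it was at the start of the episode above 0.025 m).
It fails at once if a standing bystander is tipped (angle between any of wax_tin, monomer's own z axis and vertical above 0.4 rad).
It fails at once if the lamp is struck (contact force between any of the arm, the fingers and lamp above 8 N).
It also fails if it takes over 72 s, if anything falls off the work surface, if the arm or the gripper's body presses on something with over 40 N, if the wrist force passes 120 N, or if a joint passes its speed limit or range.

## Working session

There is one attempt and no reset: what is moved stays moved. The work goes in short steps, Python scripts to look and compute and a tool call to move; the robot and the scene stay as the last step left them, time stands still between calls to the robot, and variables do not carry over. Pictures are saved under pics/ and viewed, at most 10 in all, crops included, and the job is handed in when it is done.

Besides the shell and the picture viewer there is one more tool, called as name(argument=value, ...) on one line, values as JSON. play_rows: Moves the arm, as the interface text tells. Its arguments: {"type":"object","properties":{"steps":{"type":"array","items":{"type":"object","properties":{"rx":{"type":"number"},"ry":{"type":"number"},"rz":{"type":"number"},"tx":{"type":"number"},"ty":{"type":"number"},"tz":{"type":"number"},"fingers":{"type":"number"}}}},"squeeze":{"type":"number"}},"required":["steps"]}

```bash
mkdir -p pics
python3 - <<'E'
from plant import bot
import cv2,pickle,numpy as np
np.set_printoptions(precision=4,suppress=True)
F={}
for n in("side","top"):
    f=bot.grab_frame(n);F[n]=f
    cv2.imwrite(f"pics/{n}0.png",cv2.resize(f["img"][:,:,::-1],(800,600),interpolation=cv2.INTER_CUBIC))
    print(n,f["fx"],f["fy"],f["cx"],f["cy"],f["R"],f["t"],"cam",-np.array(f["R"]).T@f["t"])
pickle.dump(F,open("f0.pkl","wb"))
print(bot.state(),bot.grip_point_offset)
E
```

```text
side 402.9081907278858 402.9081907278858 255.98813223721754 190.3008078413513 [[-0.9998 -0.0111 -0.0139]
 [ 0.0046  0.5938 -0.8046]
 [ 0.0171 -0.8045 -0.5937]] [ 538.5734   68.1594 1120.3973] cam [518.9846 866.8694 727.454 ]
top 491.0880400652177 491.0880400652177 252.258319343803 195.61542596100938 [[-0.0064 -0.9998 -0.0181]
 [-0.9933  0.0085 -0.1153]
 [ 0.1154  0.0173 -0.9932]] [  -4.0484  558.6965 1477.0992] cam [ 384.4919  -34.3184 1531.329 ]
{'time': 0.1, 'joint_pos': array([ 1.1283,  0.6   , -0.0025,  1.6   ,  0.0018,  0.9429, -0.0798]), 'qd': array([ 0.0021, -0.0016,  0.0006, -0.0001,  0.0011, -0.0002, -0.0002]), 'joint_efforts': array([  0.0045, -76.6555,   1.5018, -25.2938,  -0.0523,   0.0136,
         0.0001]), 'eef_pos': array([ 259.1843, -676.6315,  217.8535]), 'orientation': array([-3.1402,  0.0001,  0.3658]), 'wrist_force': array([-0.2684, -0.1871,  0.2894]), 'torque': array([ 0.0013, -0.0116, -0.0174]), 'grasp_force': 0.0, 'opening': 93.17741469642479} 18.8
```

View pics/top0.png

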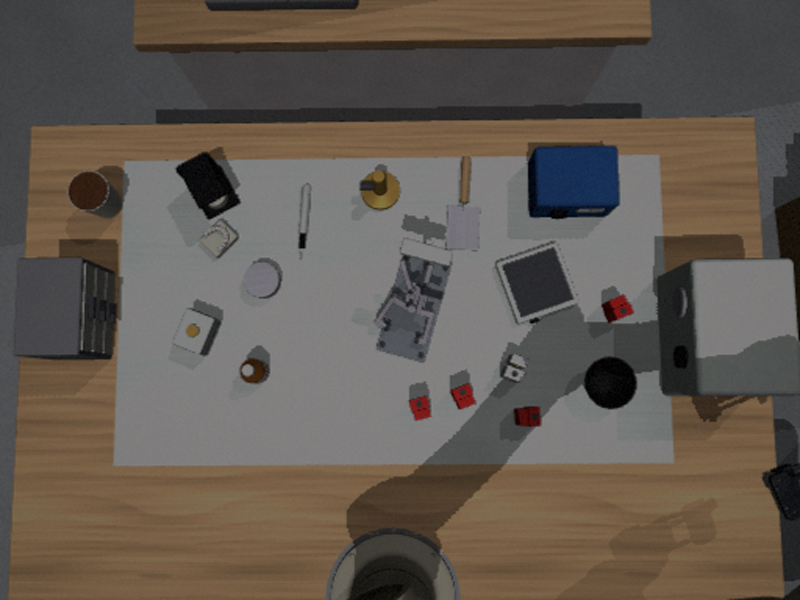

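View pics/side0.png

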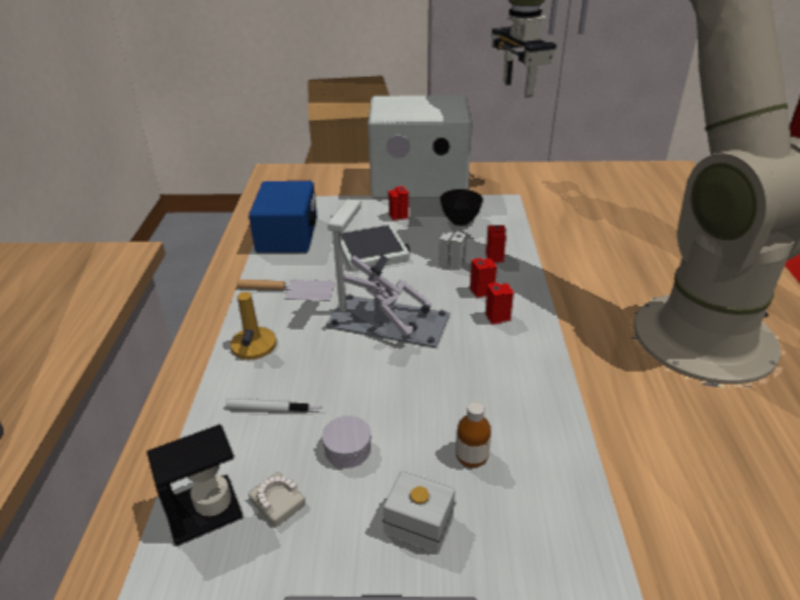

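Top view: the flask is at about (514,367), the pliers' base spans (375-450, 240-360), the plate is at (537,282), and the lamp bar is at (427,250). The red boxes are look-alikes. Next I'll zoom in.

Run:
```python
import cv2,pickle,numpy as np
F=pickle.load(open("f0.pkl","rb"))
def crop(n,x,y,w,h,k,o):
    im=F[n]["img"][y:y+h,x:x+w,::-1]
    im=cv2.convertScaleAbs(im,alpha=1.5)
    cv2.imwrite(o,cv2.resize(im,None,fx=k,fy=k,interpolation=cv2.INTER_CUBIC))
crop("top",232,145,140,105,5.7,"pics/tc.png")
crop("side",200,120,130,97,6,"pics/sc.png")
```

```text
(no output)
```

View pics/tc.png

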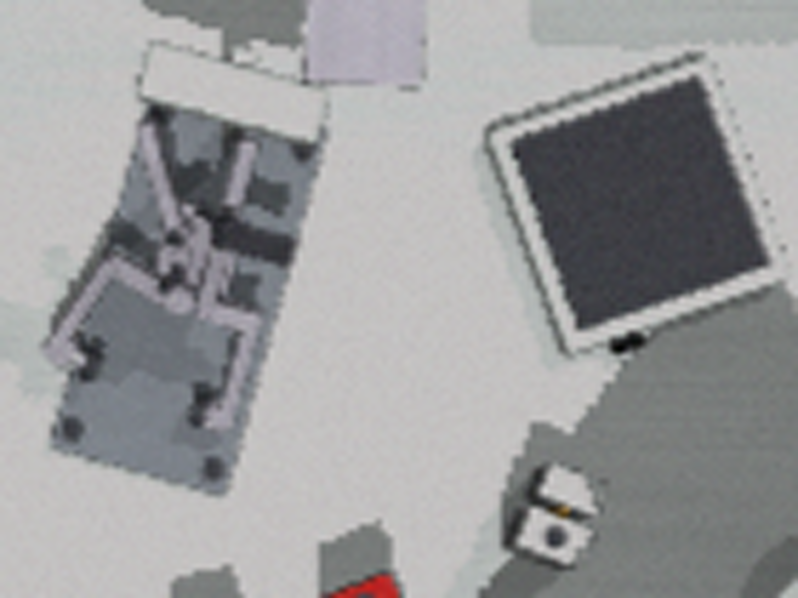

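View pics/sc.png

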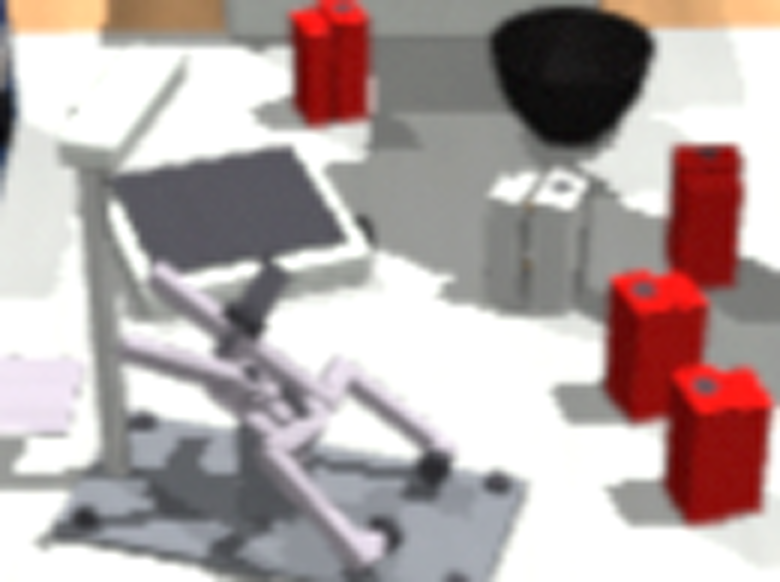

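The crops show the flask's thick half (with the screw dot) at (555,535) in the top crop, and the sliding half beyond it at (567,485). The lamp's top corners are (150,42), (327,85), (315,140) and (140,95). The base plate's near corners are (50,448) and (225,495).

```bash
cat > h.py <<'E'
import cv2,pickle,numpy as np
np.set_printoptions(precision=3,suppress=True)
def ray(f,u,v,z):
    R=np.array(f["R"]);c=-R.T@np.array(f["t"]);d=R.T@np.array([(u-f["cx"])/f["fx"],(v-f["cy"])/f["fy"],1])
    return c+d*(z-c[2])/d[2]
def proj(f,X):
    p=np.array(f["R"])@np.array(X)+np.array(f["t"]);return np.array([f["fx"]*p[0]/p[2]+f["cx"],f["fy"]*p[1]/p[2]+f["cy"]])
def rect(f,mask,z):
    c=max(cv2.findContours(mask.astype(np.uint8),0,2)[0],key=cv2.contourArea)
    P=np.array([ray(f,*p[0],z)[:2] for p in c],np.float32)
    return cv2.minAreaRect(P),len(c),cv2.contourArea(c)
E
python3 - <<'E'
from h import *
F=pickle.load(open("f0.pkl","rb"));T=F["top"];S=F["side"]
t=lambda a,b,z:ray(T,(a+.5)/5.7-.5+232,(b+.5)/5.7-.5+145,z)[:2]
s=lambda a,b,z:ray(S,(a+.5)/6-.5+200,(b+.5)/6-.5+120,z)[:2]
L=[t(*p,221) for p in((150,42),(327,85),(315,140),(140,95))]
print("lamp top far-left,far-right,near-right,near-left",L)
B=[t(*p,8) for p in((50,448),(225,495))];print("base near L,R",B)
Bs=[t(*p,8) for p in((72,428),(213,468),(303,150))];print("bolts",Bs)
a=lambda v:np.arctan2(v[1],v[0])
print("yaw of x: base edge",a(B[0]-B[1])-np.pi/2,"lamp",a(L[0]-L[1])-np.pi/2,a(L[3]-L[2])-np.pi/2,"bolts",a(Bs[0]-Bs[1])-np.pi/2, a(Bs[2]-Bs[1]))
print("side base corners",s(527,485,8),s(42,545,8),"post",s(118,472,8))
print("jaw tips fixed,moving", t(215,418,33),t(60,355,33))
# plate: dark top mask
im=T["img"].astype(int);g=im.sum(2)/3
print(g[230:240:2,318:342:2])
sub=np.zeros(g.shape,bool);sub[150:210,315:372]=1
from itertools import product
print("plate",rect(T,sub&(g<60),26), g[180,342])
gs=S["img"].astype(int).sum(2)/3
print("flask top crops");print(im[222:247,318:340].sum(2)//3)
E
```

```text
lamp top far-left,far-right,near-right,near-left [array([655.877, -27.611]), array([ 634.256, -111.469]), array([ 607.862, -105.394]), array([630.312, -22.661])]
base near L,R [array([475.628,  29.686]), array([449.388, -65.296])]
bolts [array([486.44 ,  17.649]), array([464.087, -58.935]), array([ 638.658, -110.268])]
yaw of x: base edge -0.2695417823226198 lamp -0.25233443940569567 -0.26497473978856934 bolts -0.28399519263165196 -0.2859929172950928
side base corners [447.913 -57.946] [678.277 -13.505] post [647.182 -69.658]
jaw tips fixed,moving [489.544 -59.879] [524.11   23.072]
[[130.667 120.     76.     52.     65.667 127.333 127.333 130.333 119.
   83.     76.667  82.333]
 [129.     75.667  64.333  44.333  38.     82.667 129.667 128.    127.667
   83.333  80.     80.   ]
 [126.667  67.333  48.667  69.    115.     35.333  51.333  59.    112.667
  114.333  84.667  82.667]
 [116.667  61.     31.333 100.    128.    128.667 122.667  88.     77.
   83.667  83.     80.667]
 [119.     59.667  38.333 126.667 122.667  50.     61.333 127.333 125.
   73.667  80.333  80.333]]
plate (((604.
[... 1771 characters left out ...]
4  42  50  88 127 128 120  84
   66  80  82  80]
 [118 107  49  36  68 115 128 126 128 113  53  41  65 110 130 127 120  79
   78  82  80  82]
 [119 114  87  65  54  62  64  94 128 128 117 108 126 126 119  90  88  76
   80  83  83  82]
 [119 119 118 107  63  51  46  56  68  83 111 126 128 127 121  85  88  84
   80  81  84  81]
 [119 122 112  71  66  63  62  55  41  39  45  59  97 121  92  82  80  81
   83  83  82  84]
 [122 112  72  68  67  66  67  63  64  62  53  38  43  54  54  77  79  82
   84  83  83  83]
 [112  71  68  65  65  66  65  66  65  68  66  67  71  80  81  82  83  83
   84  82  83  84]
 [ 71  65  65  67  67  65  66  65  67  66  65  68  82  79  83  83  83  80
   81  84  83  80]]
```

Run:
```python
from h import *
F=pickle.load(open("f0.pkl","rb"));T=F["top"]
K=8
def up(n):
    return cv2.resize(F[n]["img"].astype(np.float32).mean(2),None,fx=K,fy=K,interpolation=cv2.INTER_CUBIC)
g=up("top"); o=lambda p:((p[0]+.5)/K-.5,(p[1]+.5)/K-.5)
def cont(m,x0,y0,x1,y1):
    w=np.zeros(g.shape,np.uint8);w[y0*K:y1*K,x0*K:x1*K]=1
    return sorted(cv2.findContours((m&(w>0)).astype(np.uint8),0,1)[0],key=cv2.contourArea)[::-1]
W=lambda c,z:np.array([ray(T,*o(p[0]),z)[:2] for p in c],np.float32)
# flask tops
for c,z in zip(cont(g>100,322,226,337,245)[:3],(70,70,70)):
    for zz in(70,66):
        r=cv2.minAreaRect(W(c,zz));print("flask",zz,np.array(r[0]),np.array(r[1]),r[2])
# base plate
c=max(cont(g<110,225,165,292,235),key=cv2.contourArea);P=W(c,8)
th=-.27;ex=np.array([np.cos(th),np.sin(th)]);ey=np.array([-ex[1],ex[0]])
q=(P-np.array([501,-30.5]))@np.array([ex,ey]).T
near=P[(q[:,0]<-33)&(abs(q[:,1])<40)]; right=P[(q[:,1]<-42)&(q[:,0]>-30)&(q[:,0]<90)];left=P[(q[:,1]>44)&(q[:,0]>-35)&(q[:,0]<-10)]
for n,e in(("near",near),("right",right),("left",left)):
    if len(e)<5: print(n,len(e));continue
    l=cv2.fitLine(e,cv2.DIST_HUBER,0,.01,.01).ravel();m=e.mean(0)
    print(n,len(e),"dir",np.arctan2(l[1],l[0]),"mean in pliers est",(m-np.array([501,-30.5]))@np.array([ex,ey]).T)
# lamp top: bright
im=T["img"];print(im[150:156,262:290:3].tolist()[2])
c=cont(g>145,254,150,292,172)
print([cv2.contourArea(x) for x in c][:3])
```

```text
flask 70 [ 423.907 -234.673] [34.035 21.284] 68.35758972167969
flask 66 [ 424.014 -235.221] [34.128 21.342] 68.35762023925781
flask 70 [ 448.307 -244.957] [31.213 17.539] 65.78401184082031
flask 66 [ 448.482 -245.534] [31.299 17.587] 65.78392791748047
near 200 dir 1.2886447 mean in pliers est [-42.013  -0.053]
right 297 dir -0.28557876 mean in pliers est [ 29.644 -49.169]
left 63 dir -0.3226409 mean in pliers est [-22.317  53.434]
[[130, 129, 128], [128, 127, 127], [130, 128, 129], [78, 81, 80], [82, 84, 83], [127, 125, 126], [80, 83, 82], [76, 80, 79], [116, 115, 121], [114, 112, 120]]
[]
```

```bash
cat >> h.py <<'E'
from scipy.spatial.transform import Rotation as Ro
PO=np.array([501.5,-29,0]);PY=-.284
RP=Ro.from_euler("z",PY); RH=RP*Ro.from_euler("y",-np.deg2rad(35))
def pl(x,y,z): return PO+RP.apply([x,y,z])
def hd(x,y,z): return pl(0,0,26)+RH.apply([x,y,z])
def down(yaw): return Ro.from_euler("xyz",[np.pi,0,yaw])
def delta(s,P,R):
    R0=Ro.from_euler("xyz",s["orientation"]);t=R0.inv().apply(np.array(P)-s["eef_pos"])/1000
    r=(R0.inv()*R).as_rotvec()
    print("t",np.round(t,4),"r",np.round(r,3),"| target",np.round(P,1))
E
python3 - <<'E'
from h import *
from plant import bot
s=bot.state()
delta(s,[259,-400,200],down(.366-.3))
delta(s,[424,-234.7,120],down(-.405))
E
```

```text
t [ 0.099 -0.258  0.018] r [-0.001  0.     0.3  ] | target [ 259 -400  200]
t [ 0.312 -0.354  0.098] r [-0.001  0.001  0.771] | target [ 424.  -234.7  120. ]
```

play_rows(steps=[{"tx": 0.099, "ty": -0.258, "tz": 0.018, "rz": 0.3}, {"tx": 0.099, "ty": -0.258, "tz": 0.018, "rz": 0.3}, {"tx": 0.099, "ty": -0.258, "tz": 0.018, "rz": 0.3}, {"tx": 0.099, "ty": -0.258, "tz": 0.018, "rz": 0.3}, {"tx": 0.099, "ty": -0.258, "tz": 0.018, "rz": 0.3}, {"tx": 0.312, "ty": -0.354, "tz": 0.098, "rz": 0.771}, {"tx": 0.312, "ty": -0.354, "tz": 0.098, "rz": 0.771}, {"tx": 0.312, "ty": -0.354, "tz": 0.098, "rz": 0.771}, {"tx": 0.312, "ty": -0.354, "tz": 0.098, "rz": 0.771}, {"tx": 0.312, "ty": -0.354, "tz": 0.098, "rz": 0.771}, {"tx": 0.312, "ty": -0.354, "tz": 0.098, "rz": 0.771}])

```text
schema error: expected keys rx, ry, rz, tx, ty, tz, fingers
```

Run:
```python
from h import *
from plant import bot
s=bot.state();print(s["eef_pos"],s["orientation"],s["joint_pos"],s["time"])
delta(s,[424,-234.7,33.2],down(-.405))
f=bot.grab_frame("side")
p=proj(f,[424,-234.7,60]).astype(int);print(p)
im=f["img"][p[1]-45:p[1]+45,p[0]-60:p[0]+60,::-1]
cv2.imwrite("pics/s1.png",cv2.resize(cv2.convertScaleAbs(im,alpha=1.4),None,fx=6,fy=6,interpolation=cv2.INTER_CUBIC))
```

```text
[ 259.184 -676.631  217.853] [-3.14   0.     0.366] [ 1.128  0.6   -0.003  1.6    0.002  0.943 -0.08 ] 0.1
t [ 0.312 -0.353  0.185] r [-0.001  0.001  0.771] | target [ 424.  -234.7   33.2]
[292 153]
```

View pics/s1.png

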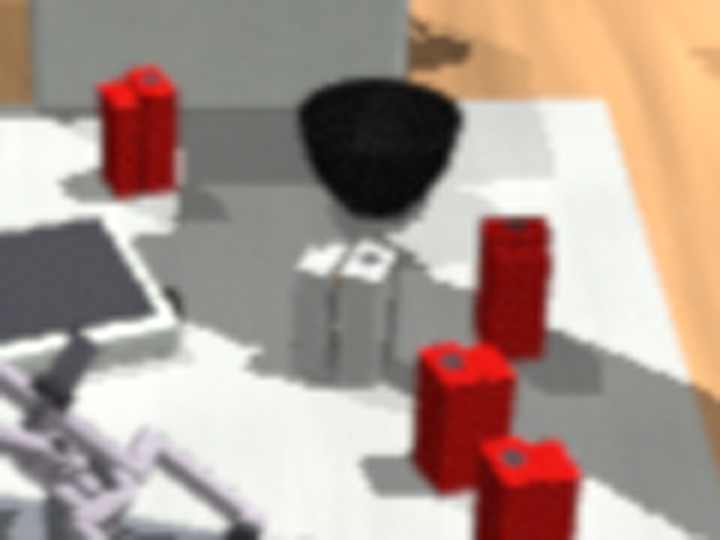

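The first move was refused because every key is required, so the arm hasn't moved. The side view shows the flask's thick top at crop (368,258), which matches the top-view estimate to about 2 mm.

play_rows(steps=[{"tx": 0.099, "ty": -0.258, "tz": 0.018, "rx": 0, "ry": 0, "rz": 0.3, "fingers": 0.093}, {"tx": 0.099, "ty": -0.258, "tz": 0.018, "rx": 0, "ry": 0, "rz": 0.3, "fingers": 0.093}, {"tx": 0.099, "ty": -0.258, "tz": 0.018, "rx": 0, "ry": 0, "rz": 0.3, "fingers": 0.093}, {"tx": 0.099, "ty": -0.258, "tz": 0.018, "rx": 0, "ry": 0, "rz": 0.3, "fingers": 0.093}, {"tx": 0.099, "ty": -0.258, "tz": 0.018, "rx": 0, "ry": 0, "rz": 0.3, "fingers": 0.093}, {"tx": 0.312, "ty": -0.354, "tz": 0.098, "rx": 0, "ry": 0, "rz": 0.771, "fingers": 0.093}, {"tx": 0.312, "ty": -0.354, "tz": 0.098, "rx": 0, "ry": 0, "rz": 0.771, "fingers": 0.093}, {"tx": 0.312, "ty": -0.354, "tz": 0.098, "rx": 0, "ry": 0, "rz": 0.771, "fingers": 0.093}, {"tx": 0.312, "ty": -0.354, "tz": 0.098, "rx": 0, "ry": 0, "rz": 0.771, "fingers": 0.093}, {"tx": 0.312, "ty": -0.354, "tz": 0.098, "rx": 0, "ry": 0, "rz": 0.771, "fingers": 0.093}, {"tx": 0.312, "ty": -0.354, "tz": 0.098, "rx": 0, "ry": 0, "rz": 0.771, "fingers": 0.093}, {"tx": 0.312, "ty": -0.354, "tz": 0.098, "rx": 0, "ry": 0, "rz": 0.771, "fingers": 0.093}])

```text
time: 1.65
eef_pos: [423.1, -236.2, 121.1]
orientation: [3.141, -0.0, -0.408]
wrist_force: [-0.9, -0.2, 0.1]
opening: 93.1
grasp_force: 0.0
```

Run:
```python
from h import *
from plant import bot
s=bot.state();print(s["eef_pos"],s["orientation"],s["joint_pos"],s["time"])
delta(s,[424,-234.7,34],down(-.405))
```

```text
[ 423.128 -236.164  121.052] [ 3.141 -0.    -0.408] [ 0.28   0.475  0.155  2.239 -0.167  0.438 -1.409] 1.65
t [ 0.    -0.002  0.087] r [ 0.    -0.    -0.003] | target [ 424.  -234.7   34. ]
```

play_rows(steps=[{"tx": 0, "ty": -0.001, "tz": 0.04, "rx": 0, "ry": 0, "rz": 0, "fingers": 0.093}, {"tx": 0, "ty": -0.001, "tz": 0.07, "rx": 0, "ry": 0, "rz": 0, "fingers": 0.093}, {"tx": 0, "ty": -0.001, "tz": 0.087, "rx": 0, "ry": 0, "rz": 0, "fingers": 0.093}, {"tx": 0, "ty": -0.001, "tz": 0.087, "rx": 0, "ry": 0, "rz": 0, "fingers": 0.06}, {"tx": 0, "ty": -0.001, "tz": 0.087, "rx": 0, "ry": 0, "rz": 0, "fingers": 0.045}, {"tx": 0, "ty": -0.001, "tz": 0.087, "rx": 0, "ry": 0, "rz": 0, "fingers": 0.04}, {"tx": 0, "ty": -0.001, "tz": 0.087, "rx": 0, "ry": 0, "rz": 0, "fingers": 0.03}, {"tx": 0, "ty": -0.001, "tz": 0.087, "rx": 0, "ry": 0, "rz": 0, "fingers": 0.03}, {"tx": 0, "ty": -0.001, "tz": 0.087, "rx": 0, "ry": 0, "rz": 0, "fingers": 0.03}, {"tx": 0, "ty": -0.001, "tz": 0.087, "rx": 0, "ry": 0, "rz": 0, "fingers": 0.03}], squeeze=30)

```text
time: 2.9
eef_pos: [424.4, -234.1, 33.7]
orientation: [3.141, -0.0, -0.405]
wrist_force: [-0.8, -0.8, 3.1]
opening: 35.9
grasp_force: 30.0
```

Run:
```python
from h import *
from plant import bot
s=bot.state()
delta(s,pl(0,-4,160),down(PY+np.pi/2))
```

```text
t [-0.009 -0.215 -0.126] r [ 0.     0.    -1.692] | target [500.4 -32.8 160. ]
```

play_rows(steps=[{"tx": 0, "ty": 0, "tz": -0.04, "rx": 0, "ry": 0, "rz": 0, "fingers": 0.03}, {"tx": 0, "ty": 0, "tz": -0.09, "rx": 0, "ry": 0, "rz": 0, "fingers": 0.03}, {"tx": 0, "ty": 0, "tz": -0.126, "rx": 0, "ry": 0, "rz": -0.17, "fingers": 0.03}, {"tx": -0.009, "ty": -0.05, "tz": -0.126, "rx": 0, "ry": 0, "rz": -0.34, "fingers": 0.03}, {"tx": -0.009, "ty": -0.1, "tz": -0.126, "rx": 0, "ry": 0, "rz": -0.51, "fingers": 0.03}, {"tx": -0.009, "ty": -0.14, "tz": -0.126, "rx": 0, "ry": 0, "rz": -0.68, "fingers": 0.03}, {"tx": -0.009, "ty": -0.17, "tz": -0.126, "rx": 0, "ry": 0, "rz": -0.85, "fingers": 0.03}, {"tx": -0.009, "ty": -0.2, "tz": -0.126, "rx": 0, "ry": 0, "rz": -1.02, "fingers": 0.03}, {"tx": -0.009, "ty": -0.215, "tz": -0.126, "rx": 0, "ry": 0, "rz": -1.19, "fingers": 0.03}, {"tx": -0.009, "ty": -0.215, "tz": -0.126, "rx": 0, "ry": 0, "rz": -1.36, "fingers": 0.03}, {"tx": -0.009, "ty": -0.215, "tz": -0.126, "rx": 0, "ry": 0, "rz": -1.53, "fingers": 0.03}, {"tx": -0.009, "ty": -0.215, "tz": -0.126, "rx": 0, "ry": 0, "rz": -1.692, "fingers": 0.03}])

```text
time: 4.4
eef_pos: [500.3, -32.7, 159.1]
orientation: [-3.14, 0.0, 1.293]
wrist_force: [-0.1, 0.3, -3.4]
opening: 35.9
grasp_force: 30.0
```

Run:
```python
from h import *
from plant import bot
s=bot.state();print(s["eef_pos"],s["orientation"],s["joint_pos"],s["opening"])
delta(s,pl(0,-4,86),down(PY+np.pi/2))
```

```text
[500.31  -32.708 159.149] [-3.14   0.     1.293] [ 0.167  0.435 -0.292  2.149  0.221  0.586 -0.562] 35.939382685648326
t [-0.     0.     0.073] r [-0.001  0.     0.006] | target [500.4 -32.8  86. ]
```

play_rows(steps=[{"tx": 0, "ty": 0, "tz": 0.04, "rx": 0, "ry": 0, "rz": 0.006, "fingers": 0.03}, {"tx": 0, "ty": 0, "tz": 0.077, "rx": 0, "ry": 0, "rz": 0.006, "fingers": 0.03}, {"tx": 0, "ty": 0, "tz": 0.077, "rx": 0, "ry": 0, "rz": 0.006, "fingers": 0.03}, {"tx": 0, "ty": 0, "tz": 0.077, "rx": 0, "ry": 0, "rz": 0.006, "fingers": 0.03}])

```text
time: 4.9
eef_pos: [501.1, -32.7, 83.2]
orientation: [-3.141, 0.0, 1.281]
wrist_force: [0.1, -0.9, -2.8]
opening: 35.7
grasp_force: 30.0
```

Run:
```python
from h import *
from plant import bot
s=bot.state();print(s["eef_pos"],s["orientation"],s["opening"],s["wrist_force"])
o=[]
for n in("top","side"):
    f=bot.grab_frame(n);pickle.dump(f,open(f"f1{n}.pkl","wb"))
    p=proj(f,pl(20,0,40)).astype(int);print(n,p)
    im=f["img"][p[1]-37:p[1]+37,p[0]-33:p[0]+33,::-1]
    o.append(cv2.resize(cv2.convertScaleAbs(im,alpha=1.5),None,fx=6,fy=6,interpolation=cv2.INTER_CUBIC))
cv2.imwrite("pics/c2.png",np.hstack(o))
```

```text
[501.051 -32.662  83.227] [-3.141  0.     1.281] 35.65405224534314 [ 0.113 -0.882 -2.772]
top [260 207]
side [262 196]
```

View pics/c2.png

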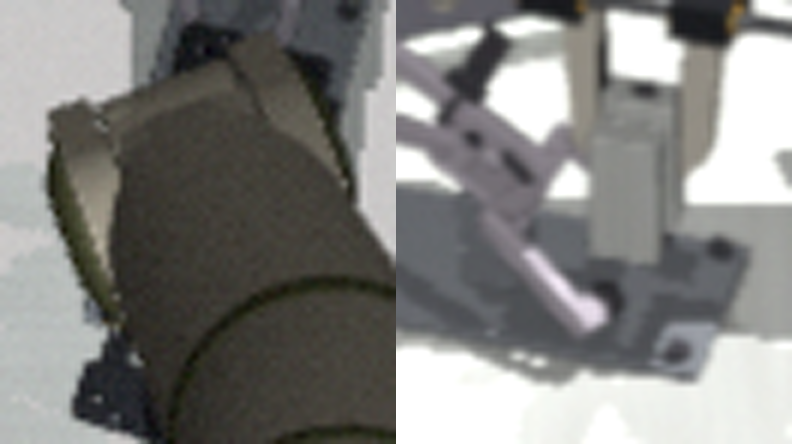

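Left (top view): the gripper hides the flask. Right (side view): the flask hovers over the base, its slider's lower edge runs from (592,255) to (660,262), and the moving jaw's dark pad is at (607,300).

Run:
```python
from h import *
f=pickle.load(open("f1side.pkl","rb"))
def q(a,b,z):
    X=ray(f,262-33+(a-396+.5)/6-.5,196-37+(b+.5)/6-.5,z);return RP.inv().apply(X-PO)
for n,a,b,z in(("slider lower L",592,255,49.5),("slider lower R",660,263,49.5),("pad",607,299,26),("jaw tip low",583,333,20),("base corner near-left",697,380,8),("bolt NL",678,350,9),("bolt NR",720,247,9)): print(n,q(a,b,z))
```

```text
slider lower L [13.687 31.999 49.5  ]
slider lower R [-17.625  29.217  49.5  ]
pad [ 6.394 32.842 26.   ]
jaw tip low [12.187 52.401 20.   ]
base corner near-left [-42.649  56.248   8.   ]
bolt NL [-29.359  39.452   9.   ]
bolt NR [-29.375 -40.775   9.   ]
```

play_rows(steps=[{"tx": 0, "ty": 0, "tz": 0.015, "rx": 0, "ry": 0, "rz": 0, "fingers": 0.03}, {"tx": 0, "ty": 0, "tz": 0.028, "rx": 0, "ry": 0, "rz": 0, "fingers": 0.03}, {"tx": 0, "ty": 0, "tz": 0.036, "rx": 0, "ry": 0, "rz": 0, "fingers": 0.03}, {"tx": 0, "ty": 0, "tz": 0.039, "rx": 0, "ry": 0, "rz": 0, "fingers": 0.03}, {"tx": 0, "ty": 0, "tz": 0.039, "rx": 0, "ry": 0, "rz": 0, "fingers": 0.03}])

```text
time: 5.62
eef_pos: [500.8, -32.7, 43.3]
orientation: [-3.141, 0.0, 1.281]
wrist_force: [0.4, 0.6, -3.1]
opening: 35.9
grasp_force: 30.0
```

play_rows(steps=[{"tx": 0, "ty": 0, "tz": 0.001, "rx": 0, "ry": 0, "rz": 0, "fingers": 0.03}, {"tx": 0, "ty": 0, "tz": 0.0015, "rx": 0, "ry": 0, "rz": 0, "fingers": 0.03}, {"tx": 0, "ty": 0, "tz": 0.0015, "rx": 0, "ry": 0, "rz": 0, "fingers": 0.044}, {"tx": 0, "ty": 0, "tz": 0.0015, "rx": 0, "ry": 0, "rz": 0, "fingers": 0.044}, {"tx": 0, "ty": 0, "tz": 0.0015, "rx": 0, "ry": 0, "rz": 0, "fingers": 0.044}])

```text
time: 6.25
eef_pos: [501.1, -32.8, 42.3]
orientation: [3.141, -0.0, 1.281]
wrist_force: [0.2, 0.4, 0.7]
opening: 44.2
grasp_force: 0.0
```

```bash
cat >> h.py <<'E'
RG=RH*Ro.from_matrix(np.diag([-1,1,-1.]))
E
python3 - <<'E'
from h import *
from plant import bot
s=bot.state()
delta(s,pl(-50,0,240),RG)
delta(s,pl(-50,0,240),RG*Ro.from_euler("z",np.pi))
E
```

```text
t [ 0.004 -0.051 -0.198] r [-0.48  -0.477 -1.523] | target [453.5 -15.  240. ]
t [ 0.004 -0.051 -0.198] r [-0.476  0.479  1.512] | target [453.5 -15.  240. ]
```

play_rows(steps=[{"tx": 0, "ty": 0, "tz": -0.02, "rx": 0, "ry": 0, "rz": 0, "fingers": 0.044}, {"tx": 0, "ty": 0, "tz": -0.06, "rx": 0, "ry": 0, "rz": 0, "fingers": 0.044}, {"tx": 0.002, "ty": -0.01, "tz": -0.12, "rx": 0, "ry": 0, "rz": 0, "fingers": 0.093}, {"tx": 0.004, "ty": -0.05, "tz": -0.175, "rx": -0.048, "ry": -0.048, "rz": -0.152, "fingers": 0.093}, {"tx": 0.004, "ty": -0.051, "tz": -0.198, "rx": -0.096, "ry": -0.095, "rz": -0.305, "fingers": 0.093}, {"tx": 0.004, "ty": -0.051, "tz": -0.198, "rx": -0.144, "ry": -0.143, "rz": -0.457, "fingers": 0.093}, {"tx": 0.004, "ty": -0.051, "tz": -0.198, "rx": -0.192, "ry": -0.191, "rz": -0.609, "fingers": 0.093}, {"tx": 0.004, "ty": -0.051, "tz": -0.198, "rx": -0.24, "ry": -0.239, "rz": -0.762, "fingers": 0.093}, {"tx": 0.004, "ty": -0.051, "tz": -0.198, "rx": -0.288, "ry": -0.286, "rz": -0.914, "fingers": 0.093}, {"tx": 0.004, "ty": -0.051, "tz": -0.198, "rx": -0.336, "ry": -0.334, "rz": -1.066, "fingers": 0.093}, {"tx": 0.004, "ty": -0.051, "tz": -0.198, "rx": -0.384, "ry": -0.382, "rz": -1.218, "fingers": 0.093}, {"tx": 0.004, "ty": -0.051, "tz": -0.198, "rx": -0.48, "ry": -0.477, "rz": -1.523, "fingers": 0.093}])

```text
time: 7.75
eef_pos: [453.2, -14.1, 240.4]
orientation: [3.094, 0.565, 2.696]
wrist_force: [0.7, 0.4, -0.2]
opening: 93.2
grasp_force: 0.0
```

Run:
```python
from h import *
from plant import bot
s=bot.state();print(s["eef_pos"],s["orientation"],s["joint_pos"])
delta(s,hd(147,13,110),RG)
# flask pose in the nest, from the side & top views
o=[]
for n in("top","side"):
    f=bot.grab_frame(n);pickle.dump(f,open(f"f2{n}.pkl","wb"))
    p=proj(f,pl(20,0,40)).astype(int);print(n,p)
    im=f["img"][p[1]-37:p[1]+37,p[0]-33:p[0]+33,::-1]
    o.append(cv2.resize(cv2.convertScaleAbs(im,alpha=1.5),None,fx=6,fy=6,interpolation=cv2.INTER_CUBIC))
cv2.imwrite("pics/c3.png",np.hstack(o))
```

```text
[453.217 -14.07  240.396] [3.094 0.565 2.696] [-0.083  0.15  -0.328  2.539  1.523  0.425 -0.681]
t [-0.067  0.025  0.091] r [-0.042 -0.042 -0.135] | target [560.2 -32.6 200.4]
top [260 207]
side [262 196]
```

View pics/c3.png

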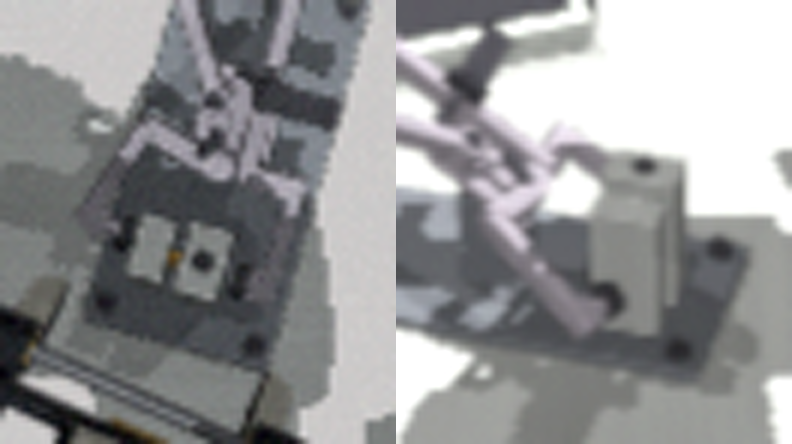

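The flask stands gaping and square between the pads. In the top crop, the pads are at (122,238) and (238,280).

play_rows(steps=[{"tx": -0.02, "ty": 0.008, "tz": 0.03, "rx": -0.042, "ry": -0.042, "rz": -0.135, "fingers": 0.093}, {"tx": -0.045, "ty": 0.017, "tz": 0.06, "rx": -0.042, "ry": -0.042, "rz": -0.135, "fingers": 0.093}, {"tx": -0.067, "ty": 0.025, "tz": 0.091, "rx": -0.042, "ry": -0.042, "rz": -0.135, "fingers": 0.093}, {"tx": -0.067, "ty": 0.025, "tz": 0.091, "rx": -0.042, "ry": -0.042, "rz": -0.135, "fingers": 0.093}, {"tx": -0.067, "ty": 0.025, "tz": 0.091, "rx": -0.042, "ry": -0.042, "rz": -0.135, "fingers": 0.093}])

```text
time: 8.48
eef_pos: [559.7, -34.1, 200.0]
orientation: [3.14, 0.608, 2.847]
wrist_force: [-0.4, -0.5, -0.1]
opening: 93.4
grasp_force: 0.0
```

Run:
```python
from h import *
from plant import bot
s=bot.state();print(s["eef_pos"],s["orientation"],s["joint_pos"])
delta(s,hd(147,13,-17),RG)
delta(s,hd(147,13,12),RG)
f=bot.grab_frame("side")
p=proj(f,hd(120,0,60)).astype(int);print(p)
im=f["img"][p[1]-50:p[1]+50,p[0]-66:p[0]+66,::-1]
cv2.imwrite("pics/c4.png",cv2.resize(cv2.convertScaleAbs(im,alpha=1.5),None,fx=6,fy=6,interpolation=cv2.INTER_CUBIC))
```

```text
[559.731 -34.133 199.95 ] [3.14  0.608 2.847] [ 0.031  0.353 -0.31   2.431  1.98   0.432 -0.859]
t [-0.001  0.002  0.127] r [-0.004 -0.003 -0.009] | target [630.1 -53.   96.4]
t [-0.001  0.002  0.098] r [-0.004 -0.003 -0.009] | target [614.1 -48.3 120.1]
[246 163]
```

View pics/c4.png

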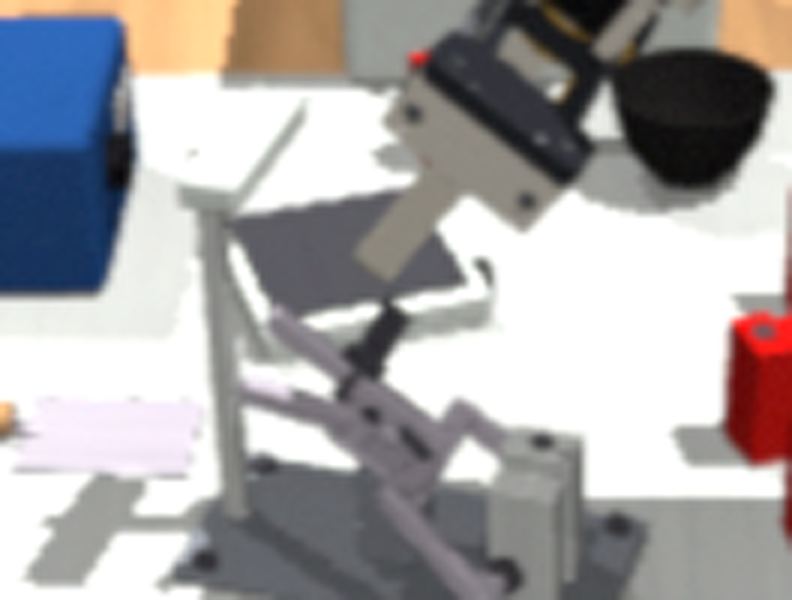

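The gripper is tilted along the head normal with the near finger's tip at (375,270). The handle ends are at (278,314) for the fixed one and (245,388) for the moving one, and the lamp is clear. Checking the handle ends against the model.

Run:
```python
from h import *
F=pickle.load(open("f0.pkl","rb"))["side"]
for X in(hd(164,-12,0),hd(164,38,0),hd(116,-38,20)): print((proj(F,X)-[180,113])*6)
T=pickle.load(open("f0.pkl","rb"))["top"]
for X in(hd(150,-12,7),hd(150,38,7),hd(116,-38,20)): print((proj(T,X)-[232,145])*5.7)
```

```text
[263.809 308.833]
[224.599 367.032]
[385.935 315.761]
[240.166 163.898]
[145.968 137.704]
[270.086 245.852]
```

play_rows(steps=[{"tx": -0.001, "ty": 0.002, "tz": 0.03, "rx": -0.004, "ry": -0.003, "rz": -0.009, "fingers": 0.093}, {"tx": -0.001, "ty": 0.002, "tz": 0.06, "rx": -0.004, "ry": -0.003, "rz": -0.009, "fingers": 0.093}, {"tx": -0.001, "ty": 0.002, "tz": 0.08, "rx": -0.004, "ry": -0.003, "rz": -0.009, "fingers": 0.093}, {"tx": -0.001, "ty": 0.002, "tz": 0.1, "rx": -0.004, "ry": -0.003, "rz": -0.009, "fingers": 0.093}, {"tx": -0.001, "ty": 0.002, "tz": 0.115, "rx": -0.004, "ry": -0.003, "rz": -0.009, "fingers": 0.093}, {"tx": -0.001, "ty": 0.002, "tz": 0.127, "rx": -0.004, "ry": -0.003, "rz": -0.009, "fingers": 0.093}, {"tx": -0.001, "ty": 0.002, "tz": 0.127, "rx": -0.004, "ry": -0.003, "rz": -0.009, "fingers": 0.093}])

```text
time: 9.4
eef_pos: [631.2, -52.9, 96.1]
orientation: [-3.14, 0.611, 2.861]
wrist_force: [-0.3, 0.4, -0.3]
opening: 93.3
grasp_force: 0.0
```

Run:
```python
from h import *
from plant import bot
s=bot.state();print(s["eef_pos"],s["orientation"],s["joint_pos"],s["wrist_force"])
delta(s,hd(147,0,-17),RG)
```

```text
[631.176 -52.874  96.126] [-3.14   0.611  2.861] [ 0.147  0.638 -0.395  2.357  2.276  0.609 -1.05 ] [-0.256  0.408 -0.255]
t [ 0.001 -0.013 -0.001] r [0.001 0.001 0.003] | target [626.5 -65.5  96.4]
```

play_rows(steps=[{"tx": 0.001, "ty": -0.007, "tz": 0, "rx": 0, "ry": 0, "rz": 0, "fingers": 0.093}, {"tx": 0.001, "ty": -0.013, "tz": 0, "rx": 0, "ry": 0, "rz": 0, "fingers": 0.093}, {"tx": 0.001, "ty": -0.013, "tz": 0, "rx": 0, "ry": 0, "rz": 0, "fingers": 0.08}, {"tx": 0.001, "ty": -0.013, "tz": 0, "rx": 0, "ry": 0, "rz": 0, "fingers": 0.065}, {"tx": 0.001, "ty": -0.013, "tz": 0, "rx": 0, "ry": 0, "rz": 0, "fingers": 0.05}, {"tx": 0.001, "ty": -0.013, "tz": 0, "rx": 0, "ry": 0, "rz": 0, "fingers": 0.04}, {"tx": 0.001, "ty": -0.013, "tz": 0, "rx": 0, "ry": 0, "rz": 0, "fingers": 0.03}, {"tx": 0.001, "ty": -0.013, "tz": 0, "rx": 0, "ry": 0, "rz": 0, "fingers": 0.025}, {"tx": 0.001, "ty": -0.013, "tz": 0, "rx": 0, "ry": 0, "rz": 0, "fingers": 0.025}, {"tx": 0.001, "ty": -0.013, "tz": 0, "rx": 0, "ry": 0, "rz": 0, "fingers": 0.025}, {"tx": 0.001, "ty": -0.013, "tz": 0, "rx": 0, "ry": 0, "rz": 0, "fingers": 0.025}, {"tx": 0.001, "ty": -0.013, "tz": 0, "rx": 0, "ry": 0, "rz": 0, "fingers": 0.025}], squeeze=60)

```text
time: 10.9
eef_pos: [626.9, -65.2, 96.3]
orientation: [-3.14, 0.613, 2.862]
wrist_force: [-0.5, 1.2, 5.8]
opening: 32.7
grasp_force: 60.0
```

play_rows(steps=[{"tx": 0, "ty": 0, "tz": 0, "rx": 0, "ry": 0, "rz": 0, "fingers": 0.025}, {"tx": 0, "ty": 0, "tz": 0, "rx": 0, "ry": 0, "rz": 0, "fingers": 0.06}, {"tx": 0, "ty": 0, "tz": 0, "rx": 0, "ry": 0, "rz": 0, "fingers": 0.07}, {"tx": 0, "ty": 0, "tz": 0, "rx": 0, "ry": 0, "rz": 0, "fingers": 0.07}, {"tx": 0, "ty": 0, "tz": 0, "rx": 0, "ry": 0, "rz": 0, "fingers": 0.07}, {"tx": 0, "ty": 0, "tz": -0.02, "rx": 0, "ry": 0, "rz": 0, "fingers": 0.07}, {"tx": 0, "ty": 0, "tz": -0.06, "rx": 0, "ry": 0, "rz": 0, "fingers": 0.07}, {"tx": 0, "ty": 0, "tz": -0.1, "rx": 0, "ry": 0, "rz": 0, "fingers": 0.07}, {"tx": 0, "ty": 0, "tz": -0.127, "rx": 0, "ry": 0, "rz": 0, "fingers": 0.04}, {"tx": 0, "ty": 0, "tz": -0.127, "rx": 0, "ry": 0, "rz": 0, "fingers": 0.0}, {"tx": 0, "ty": 0, "tz": -0.127, "rx": 0, "ry": 0, "rz": 0, "fingers": 0.0}, {"tx": 0, "ty": 0, "tz": -0.127, "rx": 0, "ry": 0, "rz": 0, "fingers": 0.0}], squeeze=10)

```text
time: 12.4
eef_pos: [557.0, -45.0, 198.9]
orientation: [-3.14, 0.611, 2.862]
wrist_force: [-0.3, 0.9, -0.1]
opening: 34.7
grasp_force: 0.0
```

Run:
```python
from h import *
from plant import bot
s=bot.state();print(s["eef_pos"],s["opening"],s["time"],s["wrist_force"])
delta(s,hd(116,-38,60),RG)
delta(s,hd(116,-38,11),RG)
o=[]
for n in("top","side"):
    f=bot.grab_frame(n);pickle.dump(f,open(f"f3{n}.pkl","wb"))
    p=proj(f,pl(50,0,60)).astype(int);print(n,p)
    im=f["img"][p[1]-37:p[1]+37,p[0]-33:p[0]+33,::-1]
    o.append(cv2.resize(cv2.convertScaleAbs(im,alpha=1.5),None,fx=6,fy=6,interpolation=cv2.INTER_CUBIC))
cv2.imwrite("pics/c5.png",np.hstack(o))
```

```text
[556.952 -44.981 198.853] 34.741086319591666 12.4 [-0.322  0.857 -0.142]
t [ 0.03  -0.038  0.049] r [ 0.001 -0.     0.003] | target [549.  -82.5 141.7]
t [ 0.03  -0.038  0.098] r [ 0.001 -0.     0.003] | target [576.  -90.3 101.5]
top [263 197]
side [251 189]
```

View pics/c5.png

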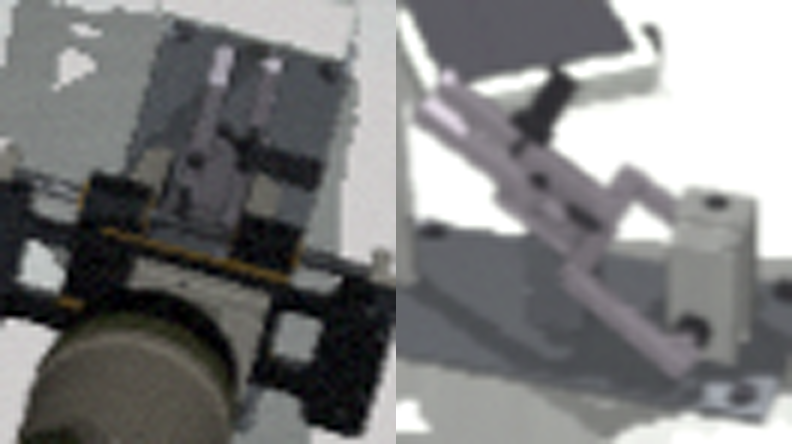

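Pliers locked: the handles are parallel at (220,70) and (270,65), the flask is shut, and the paddle's outer end is at about (320,168) in the top crop. The release paddle position comes next.

Run:
```python
from h import *
f=pickle.load(open("f3top.pkl","rb"))
g=f["img"].mean(2)
for a,b in((323,158),(318,186),(320,172)):
    X=ray(f,230+(a+.5)/6-.5,160+(b+.5)/6-.5,109);print(RH.inv().apply(X-pl(0,0,26)))
print(proj(f,hd(116,-38,20)),proj(f,hd(116,-53,20)),proj(f,hd(124,-53,20)),proj(f,hd(108,-53,20)))
print(g[182:196,270:288].astype(int))
```

```text
[123.804 -47.575  14.636]
[112.423 -48.904  22.605]
[118.056 -48.006  18.66 ]
[279.384 188.132] [284.342 189.517] [285.017 187.166] [283.67  191.856]
[[ 43  31  27  43  46  55  55  54  54  53  55  52  54  55  53  63  86  87]
 [ 20  18  21  42  62  48  55  54  52  53  54  55  54  52  59  78  88  87]
 [ 12  15  27  28  40  36  47  53  53  51  55  54  54  55  64  84  86  95]
 [ 14  20  19  23  23  21  24  30  38  45  47  56  56  56  68  88  89 103]
 [ 19  22  17  26  17  22  18  18  21  29  24  34  35  52  68  91  89 104]
 [ 13  19  23  18  25  24  21  18  22  17  23  22  17  36  64  88  88 103]
 [ 24  26  31  29  16  24  18  16  21  21  19  23  19  39  74  91  88 104]
 [ 46  44  43  61  50  29  23  19  16  17  20  23  22  49  88  89  91 102]
 [ 50  42  57  64  63  55  40  42  25  23  20  25  23  55  89  88 101 134]
 [ 49  40  64  66  67  65  62  50  51  47  38  23  43  74  87  88 103 135]
 [ 49  42  67  66  64  65  61  54  54  56  53  55  64  86  89  88 103 136]
 [ 43  53  65  67  66  65  59  55  55  55  56  55  61  88  90  88 102 136]
 [ 39  63  65  66  65  63  56  55  55  53  55  59  72  87  87  88 102 136]
 [ 26  37  53  59  67  62  50  52  55  56  53  63  85  89  88  87 104 136]]
```

play_rows(steps=[{"tx": 0, "ty": 0, "tz": 0, "rx": 0, "ry": 0, "rz": 0, "fingers": 0}, {"tx": 0, "ty": 0, "tz": 0, "rx": 0, "ry": 0, "rz": 0, "fingers": 0}, {"tx": 0, "ty": 0, "tz": 0, "rx": 0, "ry": 0, "rz": 0, "fingers": 0}, {"tx": 0.015, "ty": -0.02, "tz": 0, "rx": 0, "ry": 0, "rz": 0, "fingers": 0}, {"tx": 0.03, "ty": -0.037, "tz": 0.02, "rx": 0, "ry": 0, "rz": 0, "fingers": 0}, {"tx": 0.03, "ty": -0.037, "tz": 0.05, "rx": 0, "ry": 0, "rz": 0, "fingers": 0}, {"tx": 0.03, "ty": -0.037, "tz": 0.075, "rx": 0, "ry": 0, "rz": 0, "fingers": 0}, {"tx": 0.03, "ty": -0.037, "tz": 0.083, "rx": 0, "ry": 0, "rz": 0, "fingers": 0}, {"tx": 0.03, "ty": -0.037, "tz": 0.083, "rx": 0, "ry": 0, "rz": 0, "fingers": 0}])

```text
time: 13.62
eef_pos: [568.4, -86.7, 114.5]
orientation: [-3.14, 0.611, 2.862]
wrist_force: [-0.8, 0.1, 0.2]
opening: 0.3
grasp_force: 0.0
```

play_rows(steps=[{"tx": 0, "ty": 0, "tz": 0.006, "rx": 0, "ry": 0, "rz": 0, "fingers": 0}, {"tx": 0, "ty": 0, "tz": 0.01, "rx": 0, "ry": 0, "rz": 0, "fingers": 0}, {"tx": 0, "ty": 0, "tz": 0.013, "rx": 0, "ry": 0, "rz": 0, "fingers": 0}, {"tx": 0, "ty": 0, "tz": 0.016, "rx": 0, "ry": 0, "rz": 0, "fingers": 0}, {"tx": 0, "ty": 0, "tz": 0.016, "rx": 0, "ry": 0, "rz": 0, "fingers": 0}])

```text
time: 14.25
eef_pos: [576.8, -89.5, 103.0]
orientation: [-3.139, 0.614, 2.863]
wrist_force: [-12.5, 0.2, 21.8]
opening: 0.6
grasp_force: 11.7
```

play_rows(steps=[{"tx": 0, "ty": 0, "tz": -0.01, "rx": 0, "ry": 0, "rz": 0, "fingers": 0}, {"tx": 0, "ty": 0, "tz": -0.05, "rx": 0, "ry": 0, "rz": 0, "fingers": 0}, {"tx": -0.01, "ty": 0, "tz": -0.1, "rx": 0, "ry": 0, "rz": 0, "fingers": 0.03}, {"tx": 0.04, "ty": 0.01, "tz": -0.14, "rx": 0, "ry": 0, "rz": 0, "fingers": 0.05}, {"tx": 0.08, "ty": 0.03, "tz": -0.18, "rx": 0, "ry": 0, "rz": 0, "fingers": 0.05}, {"tx": 0.08, "ty": 0.03, "tz": -0.18, "rx": 0, "ry": 0, "rz": 0, "fingers": 0.05}])

```text
time: 15.0
eef_pos: [482.8, -27.7, 198.9]
orientation: [3.139, 0.602, 2.857]
wrist_force: [0.0, 1.0, -0.1]
opening: 36.0
grasp_force: 0.0
```

Run:
```python
from h import *
from plant import bot
s=bot.state();print(s["eef_pos"],s["joint_pos"],s["opening"],s["time"],"pl",RP.inv().apply(s["eef_pos"]-PO))
delta(s,pl(0,-9,160),down(PY+np.pi/2))
o=[]
for n in("top","side"):
    f=bot.grab_frame(n);pickle.dump(f,open(f"f4{n}.pkl","wb"))
    p=proj(f,pl(50,0,60)).astype(int);print(n,p)
    im=f["img"][p[1]-37:p[1]+47,p[0]-33:p[0]+33,::-1]
    o.append(cv2.resize(cv2.convertScaleAbs(im,alpha=1.5),None,fx=6,fy=6,interpolation=cv2.INTER_CUBIC))
cv2.imwrite("pics/c6.png",np.hstack(o))
```

```text
[482.758 -27.747 198.892] [ 0.585  0.467 -1.164  2.551  1.758  0.817 -0.738] 35.95095486446994 15.0 pl [-18.342  -4.048 198.892]
t [ 0.007 -0.005  0.042] r [0.473 0.47  1.519] | target [499.  -37.6 160. ]
top [263 197]
side [251 189]
```

View pics/c6.png

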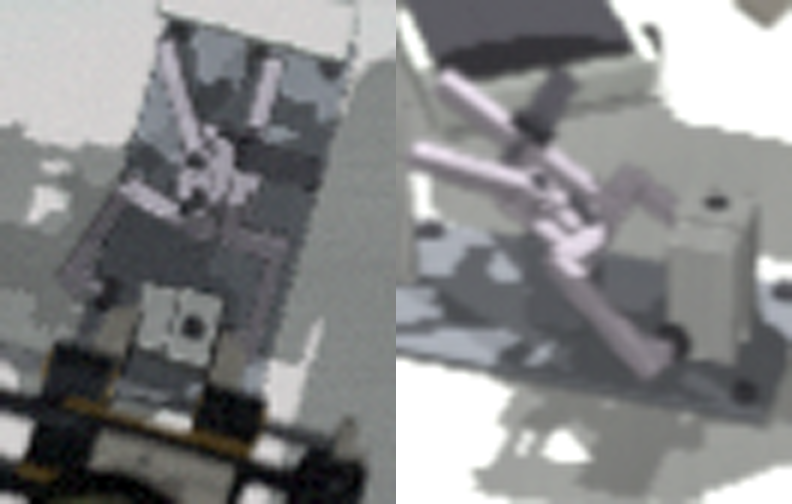

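Pliers sprung open, and the shut flask stands between the jaws. In the top crop its top spans (140-222, 287-360), with the thick half's screw at (192,327).

Run:
```python
from h import *
f=pickle.load(open("f4top.pkl","rb"))
g=f["img"].mean(2)
K=8;G=cv2.resize(g.astype(np.float32),None,fx=K,fy=K,interpolation=cv2.INTER_CUBIC)
def at(a,b): return RP.inv().apply(ray(f,230+(a+.5)/6-.5,160+(b+.5)/6-.5,78)-PO)
print("screw",at(192,327), [at(*p) for p in((145,287),(222,297),(211,362),(140,345))])
# side: foot corners on the base (z=8)
s=pickle.load(open("f4side.pkl","rb"))
for a,b in((667,347),(737,362)): print(RP.inv().apply(ray(s,218+(a-396+.5)/6-.5,152+(b+.5)/6-.5,8)-PO))
```

```text
screw [-1.34  -8.033 78.   ] [array([11.422, 19.755, 78.   ]), array([ 17.024, -18.266,  78.   ]), array([-15.447, -21.761,  78.   ]), array([-16.923,  14.259,  78.   ])]
[14.048 16.576  8.   ]
[-20.453  18.253   8.   ]
```

Run:
```python
from h import *
from plant import bot
s=bot.state()
delta(s,pl(-1,-9,190),down(PY+np.pi/2))
```

```text
t [-0.01  -0.008  0.019] r [0.478 0.466 1.524] | target [498.  -37.4 190. ]
```

play_rows(steps=[{"tx": -0.01, "ty": -0.008, "tz": 0.019, "rx": 0.048, "ry": 0.047, "rz": 0.152, "fingers": 0.05}, {"tx": -0.01, "ty": -0.008, "tz": 0.019, "rx": 0.096, "ry": 0.093, "rz": 0.305, "fingers": 0.05}, {"tx": -0.01, "ty": -0.008, "tz": 0.019, "rx": 0.143, "ry": 0.14, "rz": 0.457, "fingers": 0.05}, {"tx": -0.01, "ty": -0.008, "tz": 0.019, "rx": 0.191, "ry": 0.186, "rz": 0.61, "fingers": 0.05}, {"tx": -0.01, "ty": -0.008, "tz": 0.019, "rx": 0.239, "ry": 0.233, "rz": 0.762, "fingers": 0.05}, {"tx": -0.01, "ty": -0.008, "tz": 0.019, "rx": 0.287, "ry": 0.28, "rz": 0.914, "fingers": 0.05}, {"tx": -0.01, "ty": -0.008, "tz": 0.019, "rx": 0.335, "ry": 0.326, "rz": 1.067, "fingers": 0.05}, {"tx": -0.01, "ty": -0.008, "tz": 0.019, "rx": 0.382, "ry": 0.373, "rz": 1.219, "fingers": 0.05}, {"tx": -0.01, "ty": -0.008, "tz": 0.019, "rx": 0.43, "ry": 0.419, "rz": 1.372, "fingers": 0.05}, {"tx": -0.01, "ty": -0.008, "tz": 0.019, "rx": 0.478, "ry": 0.466, "rz": 1.524, "fingers": 0.05}, {"tx": -0.01, "ty": -0.008, "tz": 0.019, "rx": 0.478, "ry": 0.466, "rz": 1.524, "fingers": 0.05}, {"tx": -0.01, "ty": -0.008, "tz": 0.019, "rx": 0.478, "ry": 0.466, "rz": 1.524, "fingers": 0.05}])

```text
time: 16.6
eef_pos: [499.2, -41.8, 188.1]
orientation: [3.141, 0.006, 1.283]
wrist_force: [0.7, 0.5, 0.5]
opening: 49.8
grasp_force: 0.0
```

Run:
```python
from h import *
from plant import bot
s=bot.state();print(s["eef_pos"],s["orientation"],s["joint_pos"],s["opening"],s["time"])
delta(s,pl(-1,-9,42),down(PY+np.pi/2))
```

```text
[499.231 -41.797 188.112] [3.141 0.006 1.283] [ 0.694  0.568 -1.049  2.095  0.669  0.862 -1.043] 49.83118223836786 16.6
t [ 0.005 -0.003  0.146] r [ 0.001  0.006 -0.004] | target [498.  -37.4  42. ]
```

play_rows(steps=[{"tx": 0.005, "ty": -0.003, "tz": 0.03, "rx": 0, "ry": 0.006, "rz": -0.004, "fingers": 0.05}, {"tx": 0.005, "ty": -0.003, "tz": 0.065, "rx": 0, "ry": 0.006, "rz": -0.004, "fingers": 0.05}, {"tx": 0.005, "ty": -0.003, "tz": 0.09, "rx": 0, "ry": 0.006, "rz": -0.004, "fingers": 0.05}, {"tx": 0.005, "ty": -0.003, "tz": 0.09, "rx": 0, "ry": 0.006, "rz": -0.004, "fingers": 0.05}, {"tx": 0.005, "ty": -0.003, "tz": 0.09, "rx": 0, "ry": 0.006, "rz": -0.004, "fingers": 0.05}])

```text
time: 17.23
eef_pos: [498.1, -35.7, 99.2]
orientation: [3.141, -0.002, 1.286]
wrist_force: [-0.4, 0.1, 0.6]
opening: 49.9
grasp_force: 0.0
```

Run:
```python
from h import *
from plant import bot
s=bot.state();print(s["joint_pos"])
delta(s,pl(-1,-9,42),down(PY+np.pi/2))
```

```text
[ 0.573  0.675 -0.906  2.179  0.863  0.701 -1.223]
t [-0.002  0.     0.057] r [ 0.001 -0.002 -0.001] | target [498.  -37.4  42. ]
```

play_rows(steps=[{"tx": -0.002, "ty": 0, "tz": 0.02, "rx": 0, "ry": -0.002, "rz": 0, "fingers": 0.05}, {"tx": -0.002, "ty": 0, "tz": 0.04, "rx": 0, "ry": -0.002, "rz": 0, "fingers": 0.05}, {"tx": -0.002, "ty": 0, "tz": 0.056, "rx": 0, "ry": -0.002, "rz": 0, "fingers": 0.05}, {"tx": -0.002, "ty": 0, "tz": 0.056, "rx": 0, "ry": -0.002, "rz": 0, "fingers": 0.05}, {"tx": -0.002, "ty": 0, "tz": 0.056, "rx": 0, "ry": -0.002, "rz": 0, "fingers": 0.04}, {"tx": -0.002, "ty": 0, "tz": 0.056, "rx": 0, "ry": -0.002, "rz": 0, "fingers": 0.03}, {"tx": -0.002, "ty": 0, "tz": 0.056, "rx": 0, "ry": -0.002, "rz": 0, "fingers": 0.03}, {"tx": -0.002, "ty": 0, "tz": 0.056, "rx": 0, "ry": -0.002, "rz": 0, "fingers": 0.03}, {"tx": -0.002, "ty": 0, "tz": 0.056, "rx": 0, "ry": -0.002, "rz": 0, "fingers": 0.03}], squeeze=30)

```text
time: 18.35
eef_pos: [497.7, -38.0, 43.2]
orientation: [3.14, -0.0, 1.284]
wrist_force: [-0.5, -0.9, 7.2]
opening: 35.4
grasp_force: 30.0
```

Run:
```python
from h import *
from plant import bot
s=bot.state();print(s["joint_pos"],RP.inv().apply(s["eef_pos"]-PO))
# plate centre (604.7,-290.3,26); flask origin = TCP + 9 mm along tool x (flask y)
yaw=PY+np.pi/2-1.0
d=np.array([np.cos(yaw),np.sin(yaw),0])
delta(s,np.array([604.7,-290.3,120])-9*d,down(yaw))
```

```text
[ 0.499  0.747 -0.797  2.215  1.018  0.609 -1.357] [-1.1   -9.739 43.244]
t [-0.216  0.167 -0.077] r [ 0.001 -0.001  0.997] | target [ 596.1 -292.8  120. ]
```

Run:
```python
from h import *
from plant import bot
s=bot.state()
yaw=PY+np.pi/2-.5
d=np.array([np.cos(yaw),np.sin(yaw),0])
delta(s,np.array([604.7,-290.3,130])-9*d,down(yaw))
```

```text
t [-0.22   0.17  -0.087] r [ 0.001 -0.     0.497] | target [ 598.3 -296.7  130. ]
```

play_rows(steps=[{"tx": 0, "ty": 0, "tz": -0.03, "rx": 0, "ry": 0, "rz": 0, "fingers": 0.03}, {"tx": 0, "ty": 0, "tz": -0.07, "rx": 0, "ry": 0, "rz": 0, "fingers": 0.03}, {"tx": 0, "ty": 0, "tz": -0.107, "rx": 0, "ry": 0, "rz": 0, "fingers": 0.03}, {"tx": -0.02, "ty": 0, "tz": -0.107, "rx": 0, "ry": 0, "rz": 0, "fingers": 0.03}, {"tx": -0.06, "ty": 0, "tz": -0.107, "rx": 0, "ry": 0, "rz": 0, "fingers": 0.03}, {"tx": -0.1, "ty": 0, "tz": -0.107, "rx": 0, "ry": 0, "rz": 0, "fingers": 0.03}, {"tx": -0.14, "ty": 0, "tz": -0.107, "rx": 0, "ry": 0, "rz": 0, "fingers": 0.03}, {"tx": -0.18, "ty": 0, "tz": -0.107, "rx": 0, "ry": 0, "rz": 0, "fingers": 0.03}, {"tx": -0.2, "ty": 0, "tz": -0.107, "rx": 0, "ry": 0, "rz": 0, "fingers": 0.03}, {"tx": -0.2, "ty": 0, "tz": -0.107, "rx": 0, "ry": 0, "rz": 0, "fingers": 0.03}])

```text
time: 19.6
eef_pos: [439.5, -231.3, 149.1]
orientation: [-3.14, 0.0, 1.281]
wrist_force: [-0.3, 0.4, -3.7]
opening: 35.8
grasp_force: 30.0
```

Run:
```python
from h import *
from plant import bot
s=bot.state();print(s["joint_pos"],s["opening"])
yaw=PY+np.pi/2-.5
d=np.array([np.cos(yaw),np.sin(yaw),0])
delta(s,np.array([604.7,-290.3,110])-9*d,down(yaw))
```

```text
[ 1.06   0.617 -1.008  2.141  0.755  0.796 -0.725] 35.7664604382268
t [-0.017  0.171  0.039] r [-0.001  0.001  0.494] | target [ 598.3 -296.7  110. ]
```

play_rows(steps=[{"tx": -0.005, "ty": 0.045, "tz": 0, "rx": 0, "ry": 0, "rz": 0.12, "fingers": 0.03}, {"tx": -0.01, "ty": 0.09, "tz": 0, "rx": 0, "ry": 0, "rz": 0.25, "fingers": 0.03}, {"tx": -0.015, "ty": 0.135, "tz": 0.01, "rx": 0, "ry": 0, "rz": 0.37, "fingers": 0.03}, {"tx": -0.017, "ty": 0.171, "tz": 0.025, "rx": 0, "ry": 0, "rz": 0.494, "fingers": 0.03}, {"tx": -0.017, "ty": 0.171, "tz": 0.039, "rx": 0, "ry": 0, "rz": 0.494, "fingers": 0.03}, {"tx": -0.017, "ty": 0.171, "tz": 0.039, "rx": 0, "ry": 0, "rz": 0.494, "fingers": 0.03}, {"tx": -0.017, "ty": 0.171, "tz": 0.039, "rx": 0, "ry": 0, "rz": 0.494, "fingers": 0.03}])

```text
time: 20.48
eef_pos: [599.1, -293.7, 110.6]
orientation: [-3.141, 0.0, 0.792]
wrist_force: [-0.8, -0.4, -2.9]
opening: 36.0
grasp_force: 30.0
```

Run:
```python
from h import *
from plant import bot
s=bot.state();print(s["joint_pos"],s["opening"])
yaw=PY+np.pi/2-.5
d=np.array([np.cos(yaw),np.sin(yaw),0])
delta(s,np.array([604.7,-290.3,61.5])-9*d,down(yaw))
```

```text
[ 0.857  0.78  -0.799  1.792  0.709  0.885 -1.051] 35.98273937861105
t [-0.003  0.002  0.049] r [-0.001  0.     0.005] | target [ 598.3 -296.7   61.5]
```

play_rows(steps=[{"tx": -0.003, "ty": 0.002, "tz": 0.02, "rx": 0, "ry": 0, "rz": 0.005, "fingers": 0.03}, {"tx": -0.003, "ty": 0.002, "tz": 0.038, "rx": 0, "ry": 0, "rz": 0.005, "fingers": 0.03}, {"tx": -0.003, "ty": 0.002, "tz": 0.046, "rx": 0, "ry": 0, "rz": 0.005, "fingers": 0.03}, {"tx": -0.003, "ty": 0.002, "tz": 0.048, "rx": 0, "ry": 0, "rz": 0.005, "fingers": 0.03}, {"tx": -0.003, "ty": 0.002, "tz": 0.048, "rx": 0, "ry": 0, "rz": 0.005, "fingers": 0.03}, {"tx": -0.003, "ty": 0.002, "tz": 0.048, "rx": 0, "ry": 0, "rz": 0.005, "fingers": 0.03}])

```text
time: 21.22
eef_pos: [599.5, -298.0, 62.7]
orientation: [3.141, -0.0, 0.785]
wrist_force: [-0.1, -0.9, -3.6]
opening: 35.9
grasp_force: 30.0
```

play_rows(steps=[{"tx": 0, "ty": 0, "tz": 0.001, "rx": 0, "ry": 0, "rz": 0, "fingers": 0.03}, {"tx": 0, "ty": 0, "tz": 0.001, "rx": 0, "ry": 0, "rz": 0, "fingers": 0.03}, {"tx": 0, "ty": 0, "tz": 0.0015, "rx": 0, "ry": 0, "rz": 0, "fingers": 0.03}, {"tx": 0, "ty": 0, "tz": 0.0015, "rx": 0, "ry": 0, "rz": 0, "fingers": 0.03}])

```text
time: 21.72
eef_pos: [599.3, -298.1, 61.4]
orientation: [3.141, 0.0, 0.785]
wrist_force: [-2.1, 1.0, 5.6]
opening: 35.7
grasp_force: 30.0
```

Touching down (wrist force is up); now release and rise.

play_rows(steps=[{"tx": 0, "ty": 0, "tz": 0, "rx": 0, "ry": 0, "rz": 0, "fingers": 0.04}, {"tx": 0, "ty": 0, "tz": 0, "rx": 0, "ry": 0, "rz": 0, "fingers": 0.06}, {"tx": 0, "ty": 0, "tz": 0, "rx": 0, "ry": 0, "rz": 0, "fingers": 0.06}, {"tx": 0, "ty": 0, "tz": 0, "rx": 0, "ry": 0, "rz": 0, "fingers": 0.06}, {"tx": 0, "ty": 0, "tz": -0.03, "rx": 0, "ry": 0, "rz": 0, "fingers": 0.06}, {"tx": 0, "ty": 0, "tz": -0.08, "rx": 0, "ry": 0, "rz": 0, "fingers": 0.06}, {"tx": -0.03, "ty": -0.05, "tz": -0.12, "rx": 0, "ry": 0, "rz": 0, "fingers": 0.06}, {"tx": -0.06, "ty": -0.1, "tz": -0.14, "rx": 0, "ry": 0, "rz": 0, "fingers": 0.06}, {"tx": -0.06, "ty": -0.14, "tz": -0.14, "rx": 0, "ry": 0, "rz": 0, "fingers": 0.06}, {"tx": -0.06, "ty": -0.14, "tz": -0.14, "rx": 0, "ry": 0, "rz": 0, "fingers": 0.06}, {"tx": -0.06, "ty": -0.14, "tz": -0.14, "rx": 0, "ry": 0, "rz": 0, "fingers": 0.06}])

```text
time: 23.1
eef_pos: [458.4, -242.0, 201.1]
orientation: [3.141, -0.0, 0.785]
wrist_force: [0.5, 0.0, -1.0]
opening: 60.1
grasp_force: 0.0
```

Run:
```python
from h import *
from plant import bot
f=bot.grab_frame("side");g=f["img"].mean(2)
p=proj(f,[604.7,-290.3,60]).astype(int)
print(p,proj(f,[604.7,-290.3,26]),proj(f,[604.7,-290.3,96]))
print(g[p[1]-16:p[1]+22:2,p[0]-16:p[0]+18:2].astype(int))
print(bot.state()["wrist_force"],bot.state()["eef_pos"])
```

```text
[236 144] [237.115 153.751] [236.216 135.232]
[[165 185 186 187 183 169 174 176 174 173 163 116 132 150 113  30  37]
 [185 192 193 194 183 145 179 183 180 180 181 180 171 161 119  27  37]
 [193 194 196 192 145 126 179 177 152 161 176 182 181 180 135  28  39]
 [195 196 196 164 111 158 161 111  95  57 106 153 173 182 136  28  38]
 [196 198 177 119 129 153 128  95  96 100 103 101 123 141  89  28  38]
 [199 188 133 129 148 101 103 106 109  92  89  82  82 104  92  42  38]
 [194 150 116 163 152  83  82  98  94  86  85  82  85 106 107  87  63]
 [167 117 151 175 158  85  79  80  80  83  84  82 110 173 176 177 167]
 [122 137 173 176 172  87  80  79  80  80  80  81  93 117 120 186 181]
 [123 170 174 170 160  88  79  81  82  78  73  81  77  60  63 153 180]
 [124 117 108  77  66  83  80  80  83  79  75  80  75  39  35  50 117]
 [ 63  62  57  39  40  75  79  81  83  79  75  81  73  37  35  36  69]
 [ 62  39  36  35  37  69  78  79  82  79  79  81  82  39  37  36  39]
 [ 67  35  35  35  36  63  79  79  84  80  82  79  63  34  36  34  36]
 [ 95  39  35  36  35  36  51  73  81  71  51  35  28  26  29  33  35]
 [109  64  34  35  36  36  36  37  37  30  27  27  27  28  26  27  28]
 [105  96  38  34  35  35  36  34  35  35  30  27  28  27  29  31  42]
 [ 92 109  64  42  37  35  36  35  36  36  37  43  38  54  74  90 146]
 [ 86 106  98 134  97  46  45  52  72  77 101  98  61  69 107 108 104]]
[ 0.073 -0.77   0.38 ] [ 458.693 -242.058  200.838]
```

```bash
python3 -c "
from plant import bot
print(bot.sign_off())"
```

```text
the job is handed in; nothing more can be done
None
```

The pliers locked on the flask, pressed it shut and sprang open on release; the shut flask stands in the middle of the warming plate, the lamp was not touched, and the job is handed in (no verdict was returned).

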